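# Put the press punches away with their dies

## Task

Put the press tooling away: stand each of the four punches with a coloured collar upright in the empty compartment of the storage box whose die has the same colour. The edges are ground, so set the punches down rather than dropping them and do not knock any over; leave the plain steel ram adapter and the caliper where they are.

Things in the scene. Friction and masses are not known exactly. Their poses are not given: they have to be found in the camera images.
- punch_red: Loose steel press punch, 0.28 to 0.46 kg, 78 mm tall, standing on its tip: a round tip 34 mm across, 30 mm high; then a round red collar 44 mm across, 30 to 40 mm up; then a bare steel round shank 16 mm across, 40 to 78 mm up, to grip from above. Origin: centre of the tip's underside; z up along the axis.
- punch_yellow: Loose steel press punch, 0.28 to 0.46 kg, 78 mm tall, standing on its tip: a round tip 26 mm across, 30 mm high; then a round yellow collar 44 mm across, 30 to 40 mm up; then a bare steel round shank 16 mm across, 40 to 78 mm up, to grip from above. Origin: centre of the tip's underside; z up along the axis.
- punch_green: Loose steel press punch, 0.28 to 0.46 kg, 78 mm tall, standing on its tip: a 28 mm square tip, 30 mm high; then a round green collar 44 mm across, 30 to 40 mm up; then a bare steel round shank 16 mm across, 40 to 78 mm up, to grip from above. Origin: centre of the tip's underside; z up along the axis.
- punch_blue: Loose steel press punch, 0.28 to 0.46 kg, 78 mm tall, standing on its tip: a 36 x 22 mm rectangular tip (36 along its own x), 30 mm high; then a round blue collar 44 mm across, 30 to 40 mm up; then a bare steel round shank 16 mm across, 40 to 78 mm up, to grip from above. Origin: centre of the tip's underside; z up along the axis.
- box_red: Grey open box, fixed, 155 x 80 mm, 30 mm high, walls 5 mm, floor 4 mm, with two 70 x 70 mm compartments side by side along its x: one empty, for a punch; the other holding a square 62 mm die block with a red top, 26 mm above the bench. Origin: at bench level under the centre of the EMPTY compartment; the die's centre is 75 mm away along the box's +x; z up.
- box_yellow: Grey open box, fixed, 155 x 80 mm, 30 mm high, walls 5 mm, floor 4 mm, with two 70 x 70 mm compartments side by side along its x: one empty, for a punch; the other holding a square 62 mm die block with a yellow top, 26 mm above the bench. Origin: at bench level under the centre of the EMPTY compartment; the die's centre is 75 mm away along the box's +x; z up.
- box_green: Grey open box, fixed, 155 x 80 mm, 30 mm high, walls 5 mm, floor 4 mm, with two 70 x 70 mm compartments side by side along its x: one empty, for a punch; the other holding a square 62 mm die block with a green top, 26 mm above the bench. Origin: at bench level under the centre of the EMPTY compartment; the die's centre is 75 mm away along the box's +x; z up.
- box_blue: Grey open box, fixed, 155 x 80 mm, 30 mm high, walls 5 mm, floor 4 mm, with two 70 x 70 mm compartments side by side along its x: one empty, for a punch; the other holding a square 62 mm die block with a blue top, 26 mm above the bench. Origin: at bench level under the centre of the EMPTY compartment; the die's centre is 75 mm away along the box's +x; z up.
- adapter: Bystander: ram adapter, all dark and bare steel with no coloured collar, 72 mm tall, loose, standing upright near the punches; foot 40 mm across, shank 20 mm across. It stays where it is. Origin: centre of its underside, z up.
- caliper: Bystander: digital caliper lying flat, loose, steel beam 210 mm long along its x, black slider with a small display, at most 15 mm high. It stays where it is. Origin: middle of the beam, at bench height, z up.
Not all that is in view belongs to the job. What is shaped like the punch_yellow but brown, orange or white is not meant.

How it is judged:
At the end, for the whole second after the job is handed in: Each coloured punch stands upright (0.1 rad), released and at rest, on the floor of the empty compartment of the box with its colour of die (within 25 mm of its centre along each side, underside below 8 mm); ram adapter upright, it and the caliper within 30 mm of where they were (x of punch_red in the frame of box_red between -0.025 and 0.025 m and y of punch_red in the frame of box_red between -0.025 and 0.025 m and z of punch_red in the frame of box_red below 0.008 m and angle between each of punch_red, punch_yellow, punch_green, punch_blue, adapter's own z axis and vertical below 0.1 rad and linear speed of each of punch_red, punch_yellow, punch_green, punch_blue below 0.02 m/s and contact force between the fingers and punch_red below 0.05 N and x of punch_yellow in the frame of box_yellow between -0.025 and 0.025 m and y of punch_yellow in the frame of box_yellow between -0.025 and 0.025 m and z of punch_yellow in the frame of box_yellow below 0.008 m and contact force between the fingers and punch_yellow below 0.05 N and x of punch_green in the frame of box_green between -0.025 and 0.025 m and y of punch_green in the frame of box_green between -0.025 and 0.025 m and z of punch_green in the frame of box_green below 0.008 m and contact force between the fingers and punch_green below 0.05 N and x of punch_blue in the frame of box_blue between -0.025 and 0.025 m and y of punch_blue in the frame of box_blue between -0.025 and 0.025 m and z of punch_blue in the frame of box_blue below 0.008 m and contact force between the fingers and punch_blue below 0.05 N and distance of each of adapter, caliper from where it was at the start of the episode below 0.03 m); the robot touches nothing.
It fails at once if the ram adapter is pushed more than 30 mm from its place or knocked over (distance of adapter from where it was at the start of the episode above 0.03 m or angle between adapter's own z axis and vertical above 0.5 rad).
It fails at once if the caliper is pushed more than 30 mm from its place (distance of caliper from where it was at the start of the episode above 0.03 m).
It fails at once if a punch is dropped (falls faster than 0.6 m/s, as from 20 mm up, with nothing holding it) ((linear speed of punch_red above 0.6 m/s and contact force between the fingers and punch_red below 0.05 N) or (linear speed of punch_yellow above 0.6 m/s and contact force between the fingers and punch_yellow below 0.05 N) or (linear speed of punch_green above 0.6 m/s and contact force between the fingers and punch_green below 0.05 N) or (linear speed of punch_blue above 0.6 m/s and contact force between the fingers and punch_blue below 0.05 N)).
It fails at once if a punch is knocked over (angle between any of punch_red, punch_yellow, punch_green, punch_blue's own z axis and vertical above 1 rad).
It also fails if it takes over 104 s, if anything falls off the work surface, if the arm or the gripper's body presses on something with over 40 N, if the wrist force passes 120 N, or if a joint passes its speed limit or range.

## Robot

A 6-joint arm with a two-finger parallel gripper is mounted at the origin on the work surface. World frame = base frame: x ahead of the robot, y to its left, z up, the work surface at z = 0. Lengths are in m, angles in rad, forces in N, time in s.
With the tool pointing down it reaches from about 0.3 to 0.875 m from the base axis. Payload 6.4 kg.
Tool frame: the origin (TCP) lies at the very end of the fingers, on their centre line; the grasp point (between the pads) lies 19 mm behind it; z points along the fingers, y is the line along which they close (so a half turn about z gives the same grasp; the last joint's range is limited). The gripper opens to 85 mm and grips with 20 to 120 N. Pads are 22 mm wide; open, the fingers measure 114 mm over their backs; the gripper's body (76 mm by 85 mm) begins 54 mm behind the grasp point. The pads swing forward as they close: fully open they stand 13 mm farther back than shut.
Start: joints at [1.045, 0.181, 1.607, -0, 1.354, -0.206], TCP at [0.181, 0.546, 0.231] pointing down, gripper open.
Joint ranges: [-2.99, 2.99], [-0.89, 2.07], [0.3, 2.58], [-1.14, 4.28], [0, 2.63], [-3.12, 3.12]. Speed limits (rad/s): [2.57, 2.57, 3.01, 3.14, 3.14, 3.14].

## Interface

Orientations are given as a unit quaternion [w, x, y, z].
In Python, from bench import ctrl gives the robot as it stands.
- The arm moves only by the tool jog_arm, never from a script. Its argument "series" is a list that holds one entry, the list of rows, each a list of 7 numbers: the shift along the tool's x, y, z in mm, then the turn, a rotation vector about the tool's x, y, z in rad, then the finger opening in mm, from 0 to 85.4. In form: [[[tx, ty, tz, rx, ry, rz, gripper], ...]]. A call has exactly 10 rows; each row shifts and turns the commanded pose from where the row before left it, along the tool's axes as they then stand; what a row does not reach is not made up. A row lasts 1/10 s, in which the tool goes at most 50 mm and 8.59 degrees, less where a joint would pass 70% of its speed; a pose out of reach is approached as far as the arm can. A call with a gripper value outside its range is refused whole. The fingers move at their own pace and stop on an object; the grip force is fixed at half the most. Time passes only in rows, so rows that do not move let the fingers close, or fill a call up. It gives the time, the measured TCP pose, the force, the opening and the grip force at its end, in the units of the state.
- ctrl.get_obs(): the state, without advancing time (a new reading comes with each control period).
- ctrl.camera(name): name is "side" or "top" or "wrist"; returns a dict with "frame" (400x640x3 uint8, blue, green, red), "z_map" (400x640 float32, m along the optical axis (not along the pixel's ray), 0 where there is no reading), "fx", "fy", "cx", "cy" (pixels), "k1" (the pictures are not rectified: a ray, as slopes to the right and down, at radius r is drawn at 1 + k1 r^2 times it, then the intrinsics apply), "xyz" and "rotation" of the camera in the world. Camera axes: x right, y down, z forward; pixel columns grow to the right and rows downward; lengths in m; the calibration is good to about 2 mm. A picture is of the moment at which its call begins.
- ctrl.hand_in(): hands the job in; it is judged then, once.
The state is a dict: "time_s": time; "q": joint angles; "dq": joint speeds; "joint_efforts": joint torques, N m; "eef_pos": TCP position; "eef_rot": TCP orientation; "wrist_force": force on the tool from outside, world axes, zero at the start; "torque": the same for the moment, N m; "opening": opening from 0.0 (shut) to 1.0 (fully open); "grasp_force": force on a finger pad.
Only numpy, scipy, OpenCV 4.12 (cv2) and the standard library are available. Lean on these libraries where they do the work, as an engineer would, in place of code of your own. Each camera call takes 0.05 s, during which the arm holds its last target. There are 200 camera calls.

## Working session

There is one attempt and no reset: what is moved stays moved. The work goes in short steps, Python scripts to look and compute and a tool call to move; the robot and the scene stay as the last step left them, time stands still between calls to the robot, and variables do not carry over. Pictures are saved under pics/ and viewed, at most 14 in all, crops included, and the job is handed in when it is done.

Besides the shell and the picture viewer there is one more tool, called after ">>>" in YAML: its name, and indented under it one key for each argument. jog_arm: Moves the arm, as the interface text tells. Its arguments: {"type":"object","properties":{"series":{"type":"array"}},"required":["series"]}

```bash
mkdir -p pics; python3 - <<'E'
from bench import ctrl
import cv2,numpy as np,pickle
o=ctrl.get_obs();print(o)
for n in("top","side"):
    c=ctrl.camera(n);cv2.imwrite(f"pics/{n}0.png",c["frame"]);pickle.dump(c,open(f"{n}0.pkl","wb"))
    print(n,{k:v for k,v in c.items() if k not in("frame","z_map")})
E
```

```text
{'time_s': 0.0, 'q': array([ 1.04469888e+00,  1.81547448e-01,  1.60801775e+00, -2.28642376e-05,
        1.35379555e+00, -2.06262137e-01]), 'dq': array([ 3.75731285e-04, -9.87471900e-05,  1.24018287e-03,  3.12546024e-04,
        1.05191038e-03,  1.14875024e-04]), 'joint_efforts': array([ 4.57511342e-04, -4.44861066e+01, -3.51344454e+01,  7.26764210e-05,
        8.99771199e-03,  2.21654324e-05]), 'eef_pos': array([0.18046918, 0.54535713, 0.23037584]), 'eef_rot': array([-3.06112136e-04,  1.59234412e-01,  9.87240407e-01, -8.29432784e-04]), 'wrist_force': array([ 0.00645125,  0.34905359, -0.12609933]), 'torque': array([ 0.02390693, -0.04350866, -0.03457228]), 'grasp_force': 0.0, 'opening': 1.00052407113087}
top {'fx': 452.5431461608707, 'fy': 452.5431461608707, 'cx': 324.25592175040117, 'cy': 201.99287850925117, 'k1': -0.01122206473823969, 'xyz': array([0.46776117, 0.09520411, 1.09072888]), 'rotation': array([-0.01921693,  0.71317738, -0.70048107,  0.01830316])}
side {'fx': 505.7156493333671, 'fy': 505.7156493333671, 'cx': 312.165106550991, 'cy': 198.64517896545124, 'k1': -0.14624200886597977, 'xyz': array([-0.02729662, -0.61652625,  0.69189972]), 'rotation': array([-0.42399515,  0.84363379, -0.29320419,  0.15013809])}
```

View pics/top0.png

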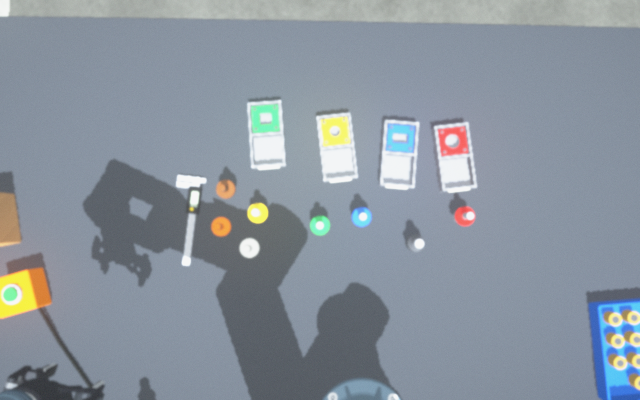

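View pics/side0.png

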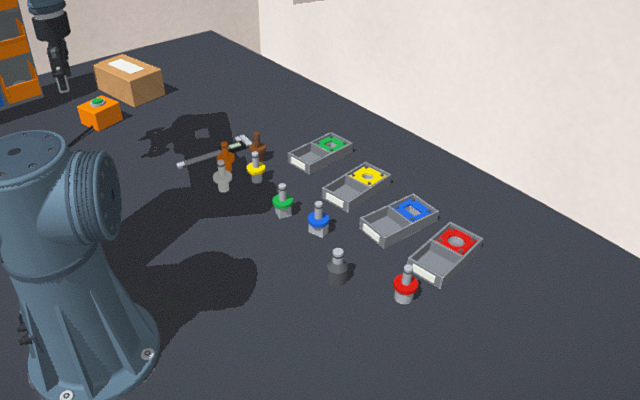

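Top view: punches are yellow (258,213), green (320,226), blue (362,217) and red (465,216), with the adapter at (417,243). The boxes lie above them, with the empty compartments toward the robot. The side view agrees: all punches stand upright, and the caliper and the brown, orange and white decoys are at the left. Next I'll measure positions.

```bash
cat > h.py <<'E'
import numpy as np,cv2,pickle
from scipy.spatial.transform import Rotation as R
def K(c): return np.array([[c["fx"],0,c["cx"]],[0,c["fy"],c["cy"]],[0,0,1.]])
def rot(q): return R.from_quat(np.r_[q[1:],q[0]])
def rays(c,uv):
    n=cv2.undistortPoints(np.asarray(uv,float).reshape(-1,1,2),K(c),np.array([c["k1"],0,0,0.])).reshape(-1,2)
    return rot(c["rotation"]).apply(np.c_[n,np.ones(len(n))])
def plane(c,uv,z):
    d=rays(c,uv); return c["xyz"]+d*((z-c["xyz"][2])/d[:,2])[:,None]
def cloud(c):
    v,u=np.mgrid[:400,:640]; d=rays(c,np.c_[u.ravel(),v.ravel()])
    return (c["xyz"]+d*c["z_map"].reshape(-1,1)).reshape(400,640,3)
HUE={"red":[(0,5),(173,180)],"yellow":[(22,35)],"green":[(55,85)],"blue":[(95,115)]}
def mask(c,n,smin=150,vmin=60):
    h=cv2.cvtColor(c["frame"],cv2.COLOR_BGR2HSV); m=0
    for a,b in HUE[n]: m=m|cv2.inRange(h,(a,smin,vmin),(b,255,255))
    return m
def blobs(m,amin=60):
    cs,_=cv2.findContours(m,cv2.RETR_EXTERNAL,cv2.CHAIN_APPROX_NONE)
    return sorted([k for k in cs if cv2.contourArea(k)>amin],key=cv2.contourArea,reverse=True)
E
python3 - <<'E'
from h import *
c=pickle.load(open("top0.pkl","rb"));s=pickle.load(open("side0.pkl","rb"))
P=cloud(c);z=P[...,2]
print("bench z",np.median(z[300:350,450:550]))
for n in HUE:
    for k in blobs(mask(c,n)):
        (u,v),r=cv2.minEnclosingCircle(k)
        if u<200 or u>550: continue
        hi=[]
        if v>190:
            p=plane(c,[[u,v]],.038)[0]
            sub=P[int(v)-14:int(v)+15,int(u)-14:int(u)+15].reshape(-1,3);sub=sub[sub[:,2]>.07]
            print(n,"punch px",np.round((u,v,r),1),p.round(4),"shanktop",len(sub),sub.mean(0).round(4))
        else:
            print(n,"die",plane(c,[[u,v]],.026)[0].round(4))
    for k in blobs(mask(s,n),40):
        (u,v),r=cv2.minEnclosingCircle(k)
        if 200<u<520 and v>120: print("   side",np.round((u,v,r),1),"z.035",plane(s,[[u,v]],.035)[0].round(3),"z.026",plane(s,[[u,v]],.026)[0].round(3))
m=((z>.018)&(z<.036)).astype(np.uint8)*255; m[:90]=0;m[195:]=0;m[:,:235]=0;m[:,490:]=0
m=cv2.morphologyEx(m,cv2.MORPH_CLOSE,np.ones((3,3)))
for k in blobs(m,500):
    xy=plane(c,k.reshape(-1,2),.03)[:,:2]
    r=cv2.minAreaRect((xy*1000).astype(np.float32)); b=cv2.boxPoints(r)
    e=max([b[1]-b[0],b[2]-b[1]],key=np.linalg.norm);e=e/np.linalg.norm(e);e*=np.sign(e[0])
    print("box",np.round(r,1) if 0 else r,"empty",(np.array(r[0])-37.5*e).round(1),"die",(np.array(r[0])+37.5*e).round(1))
E
```

```text
bench z 0.0015002452020501655
red punch px [463.  215.7   8.3] [ 0.4976 -0.2264  0.038 ] shanktop 51 [ 0.4974 -0.2161  0.1182]
red die [ 0.6767 -0.2077  0.026 ]
   side [457.5 238.   18.6] z.035 [ 0.673 -0.208  0.035] z.026 [ 0.683 -0.202  0.026]
   side [405.3 283.4  12.5] z.035 [ 0.499 -0.228  0.035] z.026 [ 0.506 -0.222  0.026]
   side [366.5 175.5  17.5] z.035 [0.683 0.068 0.035] z.026 [0.692 0.078 0.026]
   side [255.1 168.    9.4] z.035 [0.496 0.255 0.035] z.026 [0.503 0.267 0.026]
   side [282.1 200.3  10.2] z.035 [0.471 0.111 0.035] z.026 [0.478 0.121 0.026]
   side [330.5 144.5  12.5] z.035 [0.708 0.229 0.035] z.026 [0.718 0.24  0.026]
   side [412.  209.5  19.2] z.035 [ 0.67  -0.086  0.035] z.026 [ 0.68  -0.079  0.026]
   side [318.  219.5  10.6] z.035 [0.491 0.012 0.035] z.026 [0.498 0.02  0.026]
box ((635.2962646484375, -209.18112182617188), (158.0716094970703, 83.9798355102539), 7.739682197570801) empty [ 598.1 -214.2] die [ 672.5 -204.1]
box ((680.9152221679688, 236.89837646484375), (159.72715759277344, 81.11494445800781), 5.259336948394775) empty [643.6 233.5] die [718.3 240.3]
box ((641.1344604492188, -77.46929931640625), (81.69186401367188, 156.38758850097656), 86.2291259765625) empty [603.7 -75. ] die [678.6 -79.9]
box ((654.5996704101562, 69.66072845458984), (156.41978454589844, 80.17280578613281), 7.719931602478027) empty [617.4  64.6] die [691.8  74.7]
```

```bash
python3 - <<'E'
from h import *
c=pickle.load(open("top0.pkl","rb"))
h=cv2.cvtColor(c["frame"],cv2.COLOR_BGR2HSV)
for u,v in((252,213),(265,120),(314,228),(357,221),(340,122),(400,130)):print(h[v,u])
for n in HUE:
  for sm in(150,110):
    for k in blobs(mask(c,n,sm),30):
        (u,v),r=cv2.minEnclosingCircle(k)
        if 230<u<500: print(n,sm,np.round((u,v,r),1),cv2.contourArea(k),"z.038",plane(c,[[u,v]],.038)[0].round(4),"z.026",plane(c,[[u,v]],.026)[0].round(4))
# shank tops: bright pixels
for n,(u,v) in dict(red=(469,216),yellow=(259,213),green=(321,226),blue=(363,217),adapter=(419,243)).items():
    w=h[v-12:v+13,u-12:u+13]; m=((w[...,2]>140)&(w[...,1]<70)); y,x=np.nonzero(m)
    print(n,m.sum(),plane(c,[[x.mean()+u-12,y.mean()+v-12]],.078)[0].round(4))
big=np.hstack([cv2.resize(c["frame"][v-22:v+22,u-22:u+22],(260,260),interpolation=cv2.INTER_NEAREST) for u,v in((258,213),(320,226),(465,216))])
cv2.imwrite("pics/crop.png",big)
E
```

```text
[ 30   1 247]
[105  11 242]
[ 78 118 247]
[ 95 129 247]
[ 30 144 247]
[ 96 137 247]
red 150 [463.  215.7   8.3] 76.0 z.038 [ 0.4976 -0.2264  0.038 ] z.026 [ 0.4979 -0.2301  0.026 ]
red 150 [453.7 140.2  12. ] 75.0 z.038 [ 0.6744 -0.2043  0.038 ] z.026 [ 0.6767 -0.2077  0.026 ]
red 110 [453.  141.   17.8] 567.5 z.038 [ 0.6725 -0.2026  0.038 ] z.026 [ 0.6748 -0.206   0.026 ]
red 110 [464. 216.  10.] 167.5 z.038 [ 0.4969 -0.2287  0.038 ] z.026 [ 0.4972 -0.2324  0.026 ]
yellow 110 [335.1 131.3  14.6] 492.0 z.038 [0.6904 0.0745 0.038 ] z.026 [0.6929 0.0743 0.026 ]
yellow 110 [257.3 212.5  10.6] 314.5 z.038 [0.4964 0.2524 0.038 ] z.026 [0.4967 0.2542 0.026 ]
green 110 [264.9 119.8  15.6] 514.5 z.038 [0.7148 0.2403 0.038 ] z.026 [0.7177 0.242  0.026 ]
green 110 [319.5 224.6   9.7] 260.0 z.038 [0.4708 0.1071 0.038 ] z.026 [0.4709 0.1072 0.026 ]
blue 110 [400.1 137.5  17.4] 565.0 z.038 [ 0.6784 -0.0783  0.038 ] z.026 [ 0.6808 -0.0803  0.026 ]
blue 110 [361.1 216.4  10.3] 295.5 z.038 [0.4916 0.0109 0.038 ] z.026 [0.4919 0.0099 0.026 ]
red 354 [ 0.4942 -0.2369  0.078 ]
yellow 113 [0.5027 0.2505 0.078 ]
green 299 [0.4623 0.0989 0.078 ]
blue 266 [0.4853 0.0018 0.078 ]
adapter 507 [ 0.4298 -0.1195  0.078 ]
```

View pics/crop.png

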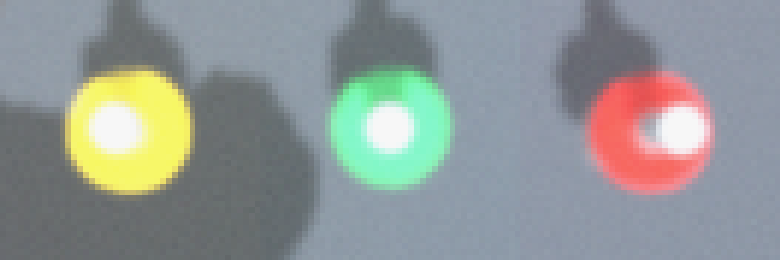

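The crop shows clean collars: yellow, green and red, with the white shank tops displaced outward by relief as expected. Collar estimates from the top and side views agree within about 3 mm. First I'll align the tool with the world axes, then head for yellow.

>>> jog_arm:
  series:
    - [[0,0,0,0,0,-0.107,50],[0,0,0,0,0,-0.107,50],[0,0,0,0,0,-0.106,50],[-30,-28,0,0,0,0,50],[-30,-28,0,0,0,0,50],[-30,-28,0,0,0,0,50],[-30,-28,0,0,0,0,50],[-30,-28,0,0,0,0,50],[-30,-28,0,0,0,0,50],[0,0,0,0,0,0,50]]

```text
time_s: 1.1
eef_pos: [0.3639, 0.3748, 0.231]
eef_rot: [0.0, 0.002, 1.0, -0.001]
wrist_force: [0.5, 0.6, 0.6]
opening: 0.586
grasp_force: 0.0
```

>>> jog_arm:
  series:
    - [[-26,-24,8,0,0,0,50],[-26,-24,16,0,0,0,50],[-26,-24,20,0,0,0,50],[-26,-24,20,0,0,0,50],[-26,-24,16,0,0,0,50],[0,0,0,0,0,0,50],[0,0,0,0,0,0,50],[0,0,0,0,0,0,50],[0,0,0,0,0,0,50],[0,0,0,0,0,0,50]]

```text
time_s: 2.1
eef_pos: [0.4904, 0.2589, 0.152]
eef_rot: [0.0, -0.001, 1.0, 0.0]
wrist_force: [0.3, -0.2, 0.3]
opening: 0.59
grasp_force: 0.0
```

```bash
cat > w.py <<'E'
from bench import ctrl
from h import *
import sys
def look(tag,n,z=.038):
    o=ctrl.get_obs();c=ctrl.camera("wrist");cv2.imwrite(f"pics/w_{tag}.png",c["frame"])
    print("tcp",o["eef_pos"].round(4),"rotvec",rot(o["eef_rot"]).as_rotvec().round(4))
    for k in blobs(mask(c,n,90),60)[:3]:
        (u,v),r=cv2.minEnclosingCircle(k);p=plane(c,[[u,v]],z)[0]
        print(n,np.round((u,v,r)),cv2.contourArea(k),p.round(4),"d mm",((p-o["eef_pos"])*1000).round(1))
if __name__=="__main__": look(sys.argv[1],sys.argv[2])
E
python3 w.py y1 yellow
```

```text
tcp [0.4904 0.2589 0.152 ] rotvec [-2.7000e-03  3.1406e+00  7.0000e-04]
yellow [308. 200.  30.] 1851.5 [0.4944 0.2516 0.038 ] d mm [   4.    -7.4 -114. ]
yellow [506. 200.   7.] 109.0 [0.4947 0.3998 0.038 ] d mm [   4.2  140.9 -114. ]
```

View pics/w_y1.png

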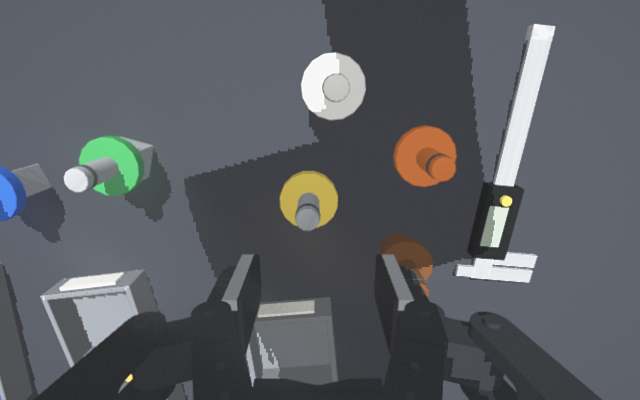

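The wrist picture shows the yellow collar at (308,200) between the fingers, slightly ahead of them. The orange and white decoys are clear of both fingers. I'll correct and descend.

>>> jog_arm:
  series:
    - [[-4.5,-6.5,20,0,0,0,50],[0,0,25,0,0,0,50],[0,0,25,0,0,0,50],[0,0,20,0,0,0,50],[0,0,14,0,0,0,50],[0,0,0,0,0,0,50],[0,0,0,0,0,0,5],[0,0,0,0,0,0,5],[0,0,0,0,0,0,5],[0,0,0,0,0,0,5]]

```text
time_s: 3.15
eef_pos: [0.4964, 0.2519, 0.0488]
eef_rot: [0.001, -0.0, 1.0, 0.0]
wrist_force: [-0.6, 1.8, 6.1]
opening: 0.165
grasp_force: 58.5
```

>>> jog_arm:
  series:
    - [[0,0,0,0,0,0,5],[0,0,0,0,0,0,5],[0,0,-3,0,0,0,5],[0,0,-7,0,0,0,5],[0,0,-15,0,0,0,5],[0,0,-15,0,0,0,5],[0,0,-15,0,0,0,5],[0,0,-10,0,0,0,5],[0,0,0,0,0,0,5],[0,0,0,0,0,0,5]]

```text
time_s: 4.15
eef_pos: [0.4953, 0.2515, 0.1125]
eef_rot: [0.0, -0.0, 1.0, 0.0]
wrist_force: [-0.4, -0.3, -3.5]
opening: 0.164
grasp_force: 58.5
```

>>> jog_arm:
  series:
    - [[-7,-11,0,0,0,0,5],[-14,-22,0,0,0,0,5],[-16,-24,0,0,0,0,5],[-16,-24,0,0,0,0,5],[-16,-24,0,0,0,0,5],[-16,-24,0,0,0,0,5],[-16,-24,0,0,0,0,5],[-14,-22,0,0,0,0,5],[-7,-12,0,0,0,0,5],[0,0,0,0,0,0,5]]

```text
time_s: 5.15
eef_pos: [0.6178, 0.0623, 0.1115]
eef_rot: [-0.0, 0.001, 1.0, -0.0]
wrist_force: [-0.1, 0.5, -4.3]
opening: 0.163
grasp_force: 58.7
```

>>> jog_arm:
  series:
    - [[0,0,5,0,0,0,5],[0,0,10,0,0,0,5],[0,0,14,0,0,0,5],[0,0,12,0,0,0,5],[0,0,7,0,0,0,5],[0,0,4,0,0,0,5],[0,0,2,0,0,0,5],[0,0,2,0,0,0,5],[0,0,0,0,0,0,5],[0,0,0,0,0,0,5]]

```text
time_s: 6.15
eef_pos: [0.6177, 0.0644, 0.0567]
eef_rot: [0.0, -0.0, 1.0, -0.0]
wrist_force: [-0.7, -0.5, -2.7]
opening: 0.169
grasp_force: 58.7
```

```bash
python3 - <<'E'
from bench import ctrl
import cv2
c=ctrl.camera("side");cv2.imwrite("pics/s1.png",cv2.resize(c["frame"][120:260,260:480],(770,490)))
E
```

```text
(no output)
```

View pics/s1.png

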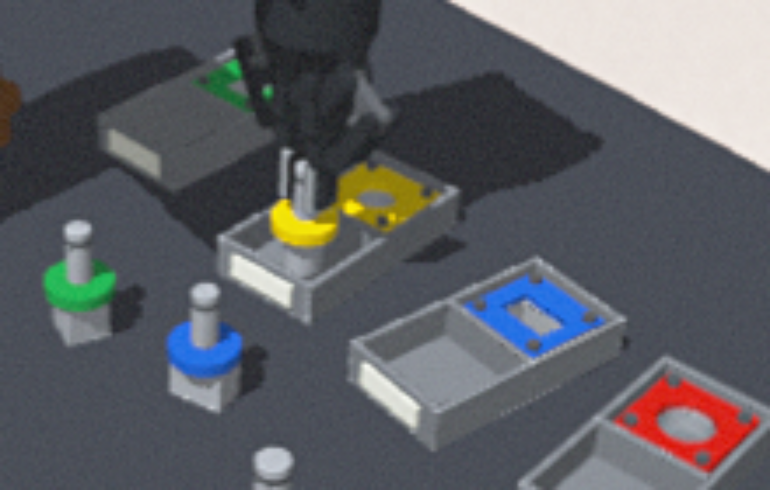

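The yellow punch is held over the middle of its compartment. I'll lower the last few mm.

>>> jog_arm:
  series:
    - [[0,0,1,0,0,0,5],[0,0,1,0,0,0,5],[0,0,1,0,0,0,5],[0,0,0.5,0,0,0,5],[0,0,0.5,0,0,0,5],[0,0,0,0,0,0,5],[0,0,0,0,0,0,5],[0,0,0,0,0,0,5],[0,0,0,0,0,0,5],[0,0,0,0,0,0,5]]

```text
time_s: 7.2
eef_pos: [0.6176, 0.0645, 0.0528]
eef_rot: [0.0, -0.0, 1.0, -0.0]
wrist_force: [-2.9, 0.8, 5.6]
opening: 0.168
grasp_force: 59.3
```

Contact made. Release, lift and go to green.

>>> jog_arm:
  series:
    - [[0,0,0,0,0,0,50],[0,0,0,0,0,0,50],[0,0,0,0,0,0,50],[0,0,-5,0,0,0,50],[0,0,-15,0,0,0,50],[0,0,-25,0,0,0,50],[0,0,-25,0,0,0,50],[0,0,-20,0,0,0,50],[0,0,-10,0,0,0,50],[0,0,0,0,0,0,50]]

```text
time_s: 8.2
eef_pos: [0.6188, 0.0644, 0.155]
eef_rot: [0.002, -0.0, 1.0, -0.0]
wrist_force: [0.5, -0.2, -0.2]
opening: 0.582
grasp_force: 0.0
```

>>> jog_arm:
  series:
    - [[10,-3,0,0,0,0,50],[20,6,0,0,0,0,50],[25,9,0,0,0,0,50],[25,9,0,0,0,0,50],[25,9,0,0,0,0,50],[22,8,0,0,0,0,50],[20,5.5,0,0,0,0,50],[0,0,0,0,0,0,50],[0,0,0,0,0,0,50],[0,0,0,0,0,0,50]]

```text
time_s: 9.2
eef_pos: [0.4708, 0.1076, 0.152]
eef_rot: [-0.0, 0.0, 1.0, -0.0]
wrist_force: [0.7, -0.0, -0.7]
opening: 0.592
grasp_force: 0.0
```

```bash
python3 w.py g1 green
```

```text
tcp [0.4708 0.1076 0.152 ] rotvec [-4.0000e-04 -3.1415e+00  1.0000e-04]
green [317. 191.  30.] 1821.0 [0.4684 0.1064 0.038 ] d mm [  -2.4   -1.1 -114. ]
```

View pics/w_g1.png

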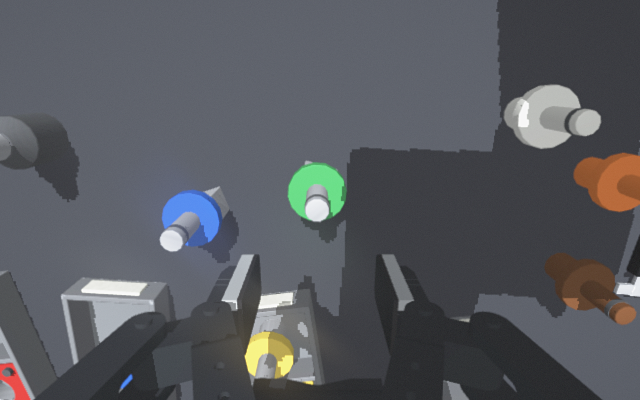

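The green collar is at (317,191) between the fingers, and the yellow punch stands in its box at (270,355). Descend and grasp.

>>> jog_arm:
  series:
    - [[1,-0.5,20,0,0,0,50],[0,0,25,0,0,0,50],[0,0,25,0,0,0,50],[0,0,20,0,0,0,50],[0,0,14,0,0,0,50],[0,0,0,0,0,0,50],[0,0,0,0,0,0,5],[0,0,0,0,0,0,5],[0,0,0,0,0,0,5],[0,0,0,0,0,0,5]]

```text
time_s: 10.25
eef_pos: [0.4704, 0.1073, 0.0494]
eef_rot: [0.001, -0.0, 1.0, -0.0]
wrist_force: [0.9, -1.2, 4.0]
opening: 0.164
grasp_force: 58.4
```

>>> jog_arm:
  series:
    - [[0,0,0,0,0,0,5],[0,0,0,0,0,0,5],[0,0,-3,0,0,0,5],[0,0,-7,0,0,0,5],[0,0,-15,0,0,0,5],[0,0,-15,0,0,0,5],[0,0,-15,0,0,0,5],[0,0,-10,0,0,0,5],[0,0,0,0,0,0,5],[0,0,0,0,0,0,5]]

```text
time_s: 11.25
eef_pos: [0.469, 0.1075, 0.113]
eef_rot: [-0.0, -0.0, 1.0, 0.0]
wrist_force: [0.6, -0.2, -3.2]
opening: 0.165
grasp_force: 58.5
```

>>> jog_arm:
  series:
    - [[-10,7,0,0,0,0,5],[-20,15,0,0,0,0,5],[-23,17,0,0,0,0,5],[-23,17,0,0,0,0,5],[-23,17,0,0,0,0,5],[-23,17,0,0,0,0,5],[-23,16,0,0,0,0,5],[-19,14,0,0,0,0,5],[-10,7,0,0,0,0,5],[0,0,0,0,0,0,5]]

```text
time_s: 12.25
eef_pos: [0.6441, 0.2357, 0.1115]
eef_rot: [-0.0, -0.001, 1.0, 0.0]
wrist_force: [-0.7, 0.0, -3.3]
opening: 0.165
grasp_force: 58.7
```

>>> jog_arm:
  series:
    - [[0,0,5,0,0,0,5],[0,0,10,0,0,0,5],[0,0,14,0,0,0,5],[0,0,12,0,0,0,5],[0,0,7,0,0,0,5],[0,0,4,0,0,0,5],[0,0,2,0,0,0,5],[0,0,2,0,0,0,5],[0,0,0,0,0,0,5],[0,0,0,0,0,0,5]]

```text
time_s: 13.25
eef_pos: [0.6437, 0.2345, 0.0578]
eef_rot: [0.0, -0.0, 1.0, 0.0]
wrist_force: [-0.4, 0.3, -2.5]
opening: 0.168
grasp_force: 58.7
```

>>> jog_arm:
  series:
    - [[0,0,1,0,0,0,5],[0,0,1,0,0,0,5],[0,0,1,0,0,0,5],[0,0,0.5,0,0,0,5],[0,0,0,0,0,0,5],[0,0,0,0,0,0,5],[0,0,0,0,0,0,5],[0,0,0,0,0,0,5],[0,0,0,0,0,0,5],[0,0,0,0,0,0,5]]

```text
time_s: 14.25
eef_pos: [0.6433, 0.2345, 0.0538]
eef_rot: [0.0, -0.0, 1.0, 0.0]
wrist_force: [0.2, -0.8, -2.0]
opening: 0.164
grasp_force: 58.7
```

Likely just above the floor, so I'll go a little lower.

>>> jog_arm:
  series:
    - [[0,0,0.5,0,0,0,5],[0,0,0.5,0,0,0,5],[0,0,0,0,0,0,5],[0,0,0,0,0,0,5],[0,0,0,0,0,0,5],[0,0,0,0,0,0,5],[0,0,0,0,0,0,5],[0,0,0,0,0,0,5],[0,0,0,0,0,0,5],[0,0,0,0,0,0,5]]

```text
time_s: 15.25
eef_pos: [0.6436, 0.2345, 0.0535]
eef_rot: [0.0, -0.0, 1.0, 0.0]
wrist_force: [-2.7, -1.7, 6.7]
opening: 0.163
grasp_force: 59.3
```

>>> jog_arm:
  series:
    - [[0,0,0,0,0,0,50],[0,0,0,0,0,0,50],[0,0,0,0,0,0,50],[0,0,-5,0,0,0,50],[0,0,-15,0,0,0,50],[0,0,-25,0,0,0,50],[0,0,-25,0,0,0,50],[0,0,-20,0,0,0,50],[0,0,-10,0,0,0,50],[0,0,0,0,0,0,50]]

```text
time_s: 16.25
eef_pos: [0.6447, 0.2348, 0.1558]
eef_rot: [0.002, -0.0, 1.0, 0.0]
wrist_force: [0.5, -0.7, 0.0]
opening: 0.585
grasp_force: 0.0
```

>>> jog_arm:
  series:
    - [[9,-13,0,0,0,0,50],[20,-30,0,0,0,0,50],[22,-32,0,0,0,0,50],[22,-32,0,0,0,0,50],[22,-32,0,0,0,0,50],[22,-32,0,0,0,0,50],[20,-30,0,0,0,0,50],[15,-22,0,0,0,0,50],[0,0,0,0,0,0,50],[0,0,0,0,0,0,50]]

```text
time_s: 17.25
eef_pos: [0.491, 0.0113, 0.1523]
eef_rot: [-0.0, 0.001, 1.0, 0.0]
wrist_force: [0.5, 0.1, 0.2]
opening: 0.589
grasp_force: 0.0
```

```bash
python3 w.py b1 blue
```

```text
tcp [0.491  0.0113 0.1523] rotvec [-2.2000e-03 -3.1409e+00 -8.0000e-04]
blue [317. 193.  30.] 1909.0 [0.4898 0.0103 0.038 ] d mm [  -1.2   -0.9 -114.3]
blue [249. 371.  16.] 157.0 [ 0.6545 -0.05    0.038 ] d mm [ 163.5  -61.3 -114.3]
blue [191. 390.  10.] 83.5 [ 0.6757 -0.104   0.038 ] d mm [ 184.7 -115.3 -114.3]
```

View pics/w_b1.png

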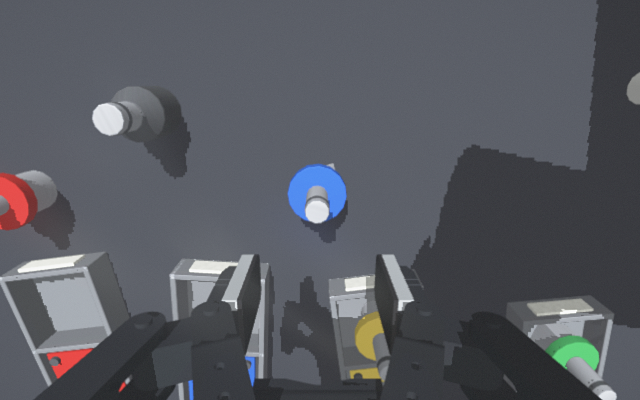

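The blue collar is at (317,193), centred between the fingers. Yellow (375,335) and green (573,357) stand upright in their boxes.

>>> jog_arm:
  series:
    - [[0.5,-0.5,20,0,0,0,50],[0,0,25,0,0,0,50],[0,0,25,0,0,0,50],[0,0,20,0,0,0,50],[0,0,14,0,0,0,50],[0,0,0,0,0,0,50],[0,0,0,0,0,0,5],[0,0,0,0,0,0,5],[0,0,0,0,0,0,5],[0,0,0,0,0,0,5]]

```text
time_s: 18.3
eef_pos: [0.4919, 0.0109, 0.0499]
eef_rot: [0.001, -0.0, 1.0, -0.0]
wrist_force: [-0.3, 0.7, 2.6]
opening: 0.166
grasp_force: 58.6
```

>>> jog_arm:
  series:
    - [[0,0,0,0,0,0,5],[0,0,0,0,0,0,5],[0,0,-3,0,0,0,5],[0,0,-7,0,0,0,5],[0,0,-15,0,0,0,5],[0,0,-15,0,0,0,5],[0,0,-15,0,0,0,5],[0,0,-10,0,0,0,5],[0,0,0,0,0,0,5],[0,0,0,0,0,0,5]]

```text
time_s: 19.3
eef_pos: [0.4905, 0.0109, 0.1135]
eef_rot: [-0.0, -0.0, 1.0, -0.0]
wrist_force: [-0.4, -0.1, -3.7]
opening: 0.172
grasp_force: 58.5
```

>>> jog_arm:
  series:
    - [[-6,-5,0,0,0,0,5],[-13,-10,0,0,0,0,5],[-15,-11,0,0,0,0,5],[-15,-11,0,0,0,0,5],[-15,-11,0,0,0,0,5],[-15,-11,0,0,0,0,5],[-15,-11,0,0,0,0,5],[-13,-11,0,0,0,0,5],[-6.5,-5,0,0,0,0,5],[0,0,0,0,0,0,5]]

```text
time_s: 20.3
eef_pos: [0.6047, -0.0758, 0.1128]
eef_rot: [-0.0, 0.0, 1.0, 0.0]
wrist_force: [-0.3, 0.5, -2.9]
opening: 0.169
grasp_force: 58.6
```

>>> jog_arm:
  series:
    - [[0,0,5,0,0,0,5],[0,0,10,0,0,0,5],[0,0,14,0,0,0,5],[0,0,12,0,0,0,5],[0,0,7,0,0,0,5],[0,0,4,0,0,0,5],[0,0,2,0,0,0,5],[0,0,2,0,0,0,5],[0,0,0,0,0,0,5],[0,0,0,0,0,0,5]]

```text
time_s: 21.3
eef_pos: [0.6047, -0.0752, 0.0582]
eef_rot: [0.0, -0.0, 1.0, -0.0]
wrist_force: [0.0, 0.1, -3.9]
opening: 0.166
grasp_force: 58.6
```

>>> jog_arm:
  series:
    - [[0,0,1,0,0,0,5],[0,0,1,0,0,0,5],[0,0,1,0,0,0,5],[0,0,0.5,0,0,0,5],[0,0,0,0,0,0,5],[0,0,0,0,0,0,5],[0,0,0,0,0,0,5],[0,0,0,0,0,0,5],[0,0,0,0,0,0,5],[0,0,0,0,0,0,5]]

```text
time_s: 22.3
eef_pos: [0.6044, -0.075, 0.0543]
eef_rot: [0.0, -0.0, 1.0, -0.0]
wrist_force: [-0.4, -0.4, -3.0]
opening: 0.163
grasp_force: 58.6
```

>>> jog_arm:
  series:
    - [[0,0,0.5,0,0,0,5],[0,0,0.5,0,0,0,5],[0,0,0,0,0,0,5],[0,0,0,0,0,0,5],[0,0,0,0,0,0,5],[0,0,0,0,0,0,5],[0,0,0,0,0,0,5],[0,0,0,0,0,0,5],[0,0,0,0,0,0,5],[0,0,0,0,0,0,5]]

```text
time_s: 23.3
eef_pos: [0.6047, -0.0751, 0.054]
eef_rot: [0.0, -0.0, 1.0, -0.0]
wrist_force: [-2.4, 1.1, 5.6]
opening: 0.164
grasp_force: 59.1
```

>>> jog_arm:
  series:
    - [[0,0,0,0,0,0,50],[0,0,0,0,0,0,50],[0,0,0,0,0,0,50],[0,0,-5,0,0,0,50],[0,0,-15,0,0,0,50],[0,0,-25,0,0,0,50],[0,0,-25,0,0,0,50],[0,0,-20,0,0,0,50],[0,0,-10,0,0,0,50],[0,0,0,0,0,0,50]]

```text
time_s: 24.3
eef_pos: [0.6057, -0.0754, 0.1559]
eef_rot: [0.002, -0.0, 1.0, -0.001]
wrist_force: [0.5, 1.0, 0.7]
opening: 0.587
grasp_force: 0.0
```

>>> jog_arm:
  series:
    - [[6,-9,0,0,0,0,50],[14,-20,0,0,0,0,50],[16,-23,0,0,0,0,50],[16,-23,0,0,0,0,50],[16,-23,0,0,0,0,50],[16,-23,0,0,0,0,50],[14,-20,0,0,0,0,50],[9,-12,0,0,0,0,50],[0,0,0,0,0,0,50],[0,0,0,0,0,0,50]]

```text
time_s: 25.3
eef_pos: [0.4972, -0.2277, 0.1527]
eef_rot: [-0.0, 0.0, 1.0, 0.001]
wrist_force: [0.1, 0.4, -0.2]
opening: 0.584
grasp_force: 0.0
```

```bash
python3 w.py r1 red
```

```text
tcp [ 0.4972 -0.2277  0.1527] rotvec [-1.000e-03 -3.141e+00 -1.600e-03]
red [315. 193.  30.] 1861.5 [ 0.496 -0.23   0.038] d mm [  -1.1   -2.3 -114.7]
red [341. 363.  38.] 1667.5 [ 0.652  -0.2078  0.038 ] d mm [ 154.8   19.9 -114.7]
```

View pics/w_r1.png

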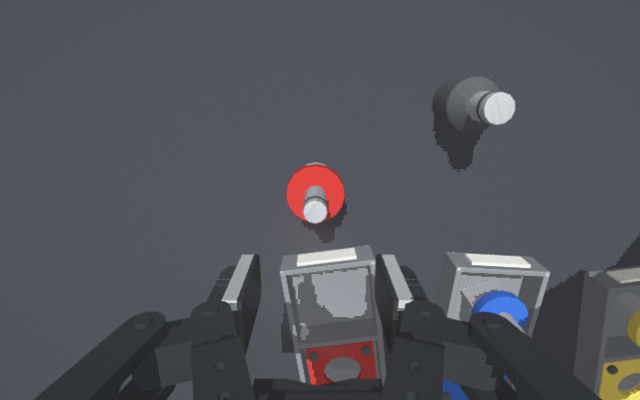

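The red collar is at (315,193), about 2 mm left of centre. Blue stands in its box at (500,310), and the adapter at (480,105) is clear.

>>> jog_arm:
  series:
    - [[0.5,-1.5,20,0,0,0,50],[0,0,25,0,0,0,50],[0,0,25,0,0,0,50],[0,0,20,0,0,0,50],[0,0,14,0,0,0,50],[0,0,0,0,0,0,50],[0,0,0,0,0,0,5],[0,0,0,0,0,0,5],[0,0,0,0,0,0,5],[0,0,0,0,0,0,5]]

```text
time_s: 26.35
eef_pos: [0.4979, -0.23, 0.0507]
eef_rot: [0.001, -0.0, 1.0, -0.001]
wrist_force: [0.3, 1.4, 6.0]
opening: 0.164
grasp_force: 58.4
```

>>> jog_arm:
  series:
    - [[0,0,0,0,0,0,5],[0,0,0,0,0,0,5],[0,0,-3,0,0,0,5],[0,0,-7,0,0,0,5],[0,0,-15,0,0,0,5],[0,0,-15,0,0,0,5],[0,0,-15,0,0,0,5],[0,0,-10,0,0,0,5],[0,0,0,0,0,0,5],[0,0,0,0,0,0,5]]

```text
time_s: 27.35
eef_pos: [0.4969, -0.2296, 0.1145]
eef_rot: [0.0, -0.0, 1.0, -0.0]
wrist_force: [-0.6, -0.3, -2.3]
opening: 0.163
grasp_force: 58.5
```

>>> jog_arm:
  series:
    - [[-6,0.5,0,0,0,0,5],[-12,2,0,0,0,0,5],[-14,2,0,0,0,0,5],[-14,2,0,0,0,0,5],[-14,2,0,0,0,0,5],[-14,2,0,0,0,0,5],[-12,2,0,0,0,0,5],[-10,1,0,0,0,0,5],[-6,1,0,0,0,0,5],[0,0,0,0,0,0,5]]

```text
time_s: 28.35
eef_pos: [0.5995, -0.2148, 0.114]
eef_rot: [-0.0, -0.0, 1.0, 0.0]
wrist_force: [-0.6, -0.3, -2.4]
opening: 0.166
grasp_force: 58.5
```

>>> jog_arm:
  series:
    - [[0,0,5,0,0,0,5],[0,0,10,0,0,0,5],[0,0,14,0,0,0,5],[0,0,12,0,0,0,5],[0,0,7,0,0,0,5],[0,0,4,0,0,0,5],[0,0,2,0,0,0,5],[0,0,2,0,0,0,5],[0,0,0,0,0,0,5],[0,0,0,0,0,0,5]]

```text
time_s: 29.35
eef_pos: [0.5992, -0.2152, 0.0587]
eef_rot: [0.0, -0.0, 1.0, -0.0]
wrist_force: [-0.2, 0.2, -3.4]
opening: 0.165
grasp_force: 58.5
```

>>> jog_arm:
  series:
    - [[0,0,1,0,0,0,5],[0,0,1,0,0,0,5],[0,0,1,0,0,0,5],[0,0,0.5,0,0,0,5],[0,0,0,0,0,0,5],[0,0,0,0,0,0,5],[0,0,0,0,0,0,5],[0,0,0,0,0,0,5],[0,0,0,0,0,0,5],[0,0,0,0,0,0,5]]

```text
time_s: 30.35
eef_pos: [0.5989, -0.215, 0.0548]
eef_rot: [-0.0, -0.0, 1.0, 0.0]
wrist_force: [0.5, -0.5, -2.4]
opening: 0.169
grasp_force: 58.6
```

>>> jog_arm:
  series:
    - [[0,0,0.5,0,0,0,5],[0,0,0.5,0,0,0,5],[0,0,0,0,0,0,5],[0,0,0,0,0,0,5],[0,0,0,0,0,0,5],[0,0,0,0,0,0,5],[0,0,0,0,0,0,5],[0,0,0,0,0,0,5],[0,0,0,0,0,0,5],[0,0,0,0,0,0,5]]

```text
time_s: 31.35
eef_pos: [0.5992, -0.2151, 0.0548]
eef_rot: [0.0, -0.0, 1.0, -0.0]
wrist_force: [-2.7, 1.6, 5.2]
opening: 0.167
grasp_force: 59.2
```

Contact. Release, lift and move back clear of the view (-x, -y).

>>> jog_arm:
  series:
    - [[0,0,0,0,0,0,50],[0,0,0,0,0,0,50],[0,0,0,0,0,0,50],[0,0,-5,0,0,0,50],[0,0,-15,0,0,0,50],[0,0,-25,0,0,0,50],[0,0,-25,0,0,0,50],[0,0,-25,0,0,0,50],[0,0,-20,0,0,0,50],[0,0,-10,0,0,0,50]]

```text
time_s: 32.35
eef_pos: [0.6002, -0.2157, 0.1827]
eef_rot: [0.002, -0.0, 1.0, -0.001]
wrist_force: [1.2, 0.4, 0.8]
opening: 0.589
grasp_force: 0.0
```

>>> jog_arm:
  series:
    - [[15,-15,0,0,0,0,50],[22,-22,0,0,0,0,50],[22,-22,0,0,0,0,50],[22,-22,0,0,0,0,50],[22,-22,0,0,0,0,50],[22,-22,0,0,0,0,50],[15,-15,0,0,0,0,50],[10,-10,0,0,0,0,50],[0,0,0,0,0,0,50],[0,0,0,0,0,0,50]]

```text
time_s: 33.35
eef_pos: [0.4492, -0.3647, 0.1788]
eef_rot: [0.0, 0.0, 1.0, 0.0]
wrist_force: [-0.1, 0.8, 0.1]
opening: 0.587
grasp_force: 0.0
```

```bash
python3 - <<'E'
from bench import ctrl
from h import *
c=ctrl.camera("top");f=c["frame"]
cv2.imwrite("pics/end.png",cv2.resize(f[80:280,160:500],(800,470)))
for n in HUE:
    for k in blobs(mask(c,n,90),60):
        (u,v),r=cv2.minEnclosingCircle(k)
        if 200<u<500 and 140<v<240: print(n,np.round((u,v,r),1),plane(c,[[u,v]],.042)[0].round(4))
o=ctrl.get_obs();print(o["eef_pos"],o["grasp_force"])
E
```

```text
red [452.5 140.5  17.9] [ 0.6729 -0.2003  0.042 ]
red [459.  171.7  10.1] [ 0.5998 -0.2156  0.042 ]
yellow [339.  162.    9.4] [0.6174 0.0644 0.042 ]
yellow [220.5 226.3   9.5] [0.4627 0.3363 0.042 ]
green [267.  150.    9.2] [0.6427 0.233  0.042 ]
blue [399.  169.    9.5] [ 0.6036 -0.0757  0.042 ]
[ 0.44949795 -0.36443626  0.17882335] 0.0
```

View pics/end.png

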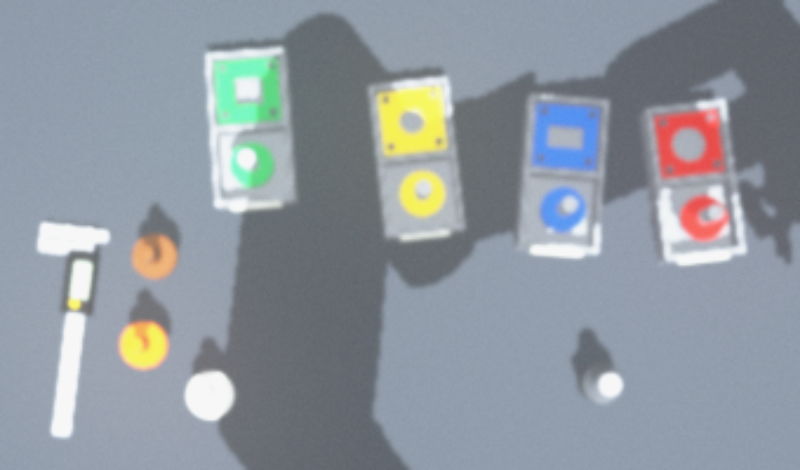

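All four punches stand upright near the centres of their matching compartments: green (252,165), yellow (423,193), blue (562,208) and red (704,217) in the crop. The adapter and caliper have not moved.

```bash
python3 -c "
from bench import ctrl
print(ctrl.hand_in())"
```

```text
the job is handed in; nothing more can be done
None
```

All four punches stand upright in the compartments of their own colour, the adapter and caliper were left where they were, and the job is handed in (verdict not shown).

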